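# Clamp the bushing bracket and thread its guide rod

### The job

Swing the vise's red-knobbed crank clockwise until the jaw is tight on the aluminium bracket. Then take the orange-topped guide rod from the wooden rack and thread it down through the bracket's upper and then lower brass bushing, and finish while still holding the rod upright there: its lower end in the open space between the lower bushing and the bracket's foot, not resting on anything, with the bracket still clamped. Leave the punch, the tin and the screwdriver alone, and do not tip the bracket over.

Things in the scene. Friction and masses are not known exactly. Their poses are not given: they have to be found in the camera images.
- vise: Blue cam vise fixed to the bench; origin at the underside below the jaw opening, z up. Base plate 110 mm (its x) by 250 mm (its y, -170 to +80 mm), its top (the bed) 18 mm above the bench. The jaws close along its y: fixed jaw on the +y side (inner face at y = +30 mm, top 60 mm above the bench), moving jaw on the -y side, crank at the -y end.
- vise_jaw: Moving jaw, 96 mm long along the vise's x, top 60 mm above the bench; origin at bench height below its inner face. It slides to the vise's +y as the crank turns, 8.6 mm per rad (opening 56 mm at crank 0), pushes the 44 mm bracket foot against the fixed jaw and meets it there at a crank reading of about 1.4 rad; turn on until the push on the knob has clearly risen.
- vise_crank (a joint): Crank angle in rad, 0 to 2.0, starts at 0 to 0.35 and grows as the crank turns clockwise seen from above, closing the jaw. At 0 the arm points 0.35 rad clockwise of the vise's +x. Steady friction 0.4 N m (about 5 N at the knob); it stays where it is left and keeps the clamping force. Beyond 1.36 rad, a push of 10 N or more at the knob means tight.
- crank_pivot (a point): Point on the crank's vertical pivot axis, at the height of the knob's top (101 mm above the bench).
- crank_knob (a point): Top centre of the crank's upright red cylindrical knob, 20 mm diameter, 46 mm tall (55 to 101 mm above the bench), rigid with the crank arm, 85 mm from the pivot axis. The flat crank arm, 16 mm wide, lies under it, its top 56 mm above the bench.
- bracket: Loose aluminium bracket, 0.75 kg, on the vise bed between the jaws; origin at the centre of its underside, z up. Foot 70 (x) by 44 (y) by 34 mm high. A column at its -x end carries two arms, 40 mm wide: lower 70 to 90 mm, upper 122 to 142 mm above the underside, each with a flush brass bushing, both on one vertical axis at x = +5 mm, y = 0. Open space from 34 to 70 mm.
- bush_upper (a point): Centre of the top mouth of the upper bushing: bore 16 mm, 20 mm long, outside diameter 24 mm; 142 mm above the bracket's underside.
- bush_lower (a point): Centre of the top mouth of the lower bushing, same size, 52 mm below the upper mouth; its lower face is 70 mm above the bracket's underside.
- guide_rod: Loose steel rod, 170 mm long, about 0.15 kg, standing upright in one of the rack's two sockets; origin at the centre of its lower end, z up along the rod. Diameter 12 mm with a 9 mm long tapered lower end (5 mm at the tip); the top 52 mm is an orange sleeve of 14 mm diameter.
- rack: Dark wooden block fixed to the bench, 140 mm (x) by 60 mm (y) by 45 mm high, origin at the centre of its underside; two sockets of 13 mm diameter, 35 mm deep, 40 mm either side of the centre along its x. The guide rod stands in one, the punch in the other, both from 10 mm above the bench.
- punch: Bystander: punch standing in the rack's other socket, 118 mm long, black grip of 18 mm diameter with a 24 mm steel cap on top; origin at the centre of its lower end.
- tin: Bystander: closed round varnish tin, 84 mm diameter, 100 mm tall, standing on the bench; origin at the centre of its underside.
- screwdriver: Bystander: screwdriver with a red handle, lying on the bench beyond the vise; it lies along its own x.
Things that resemble listed ones, but are neither listed nor needed, are in the scene too. Leave any green or turquoise look-alike of the bracket alone.

How it is judged:
By the outcome, as a careful person would: the job done as asked, in the order asked, and still so for the second after the job is handed in, while the arm keeps its last pose, push and grip.
It also fails if it takes over 64 s, if anything falls off the work surface, if the arm or the gripper's body presses on something with over 40 N, if the wrist force passes 120 N, or if a joint passes its speed limit or range.

### The arm

A 7-joint arm with a two-finger parallel gripper is mounted at the origin on the work surface. World frame = base frame: x ahead of the robot, y to its left, z up, the work surface at z = 0. Lengths are in mm, angles in rad, forces in N, time in s.
With the tool pointing down it reaches from about 400 to 875 mm from the base axis. Payload 4.4 kg.
Tool frame: the origin (TCP) lies at the very end of the fingers, on their centre line; the grasp point (between the pads) lies 19 mm behind it; z points along the fingers, y is the line along which they close (so a half turn about z gives the same grasp; the last joint's range is limited). The gripper opens to 85 mm and grips with 20 to 120 N. Pads are 22 mm wide; open, the fingers measure 114 mm over their backs; the gripper's body (76 mm by 85 mm) begins 54 mm behind the grasp point. The pads swing forward as they close: fully open they stand 13 mm farther back than shut.
Start: joints at [1.084, 0.628, 0.038, 1.517, -0.027, 0.996, -0.02], TCP at [265.547, -593.298, 231.313] pointing down, gripper open.
Joint ranges: [-3.06, 3.06], [-0.37, 2.12], [-1.25, 1.32], [0.18, 2.47], [-1.1, 4.24], [0.23, 1.98], [-2.94, 2.94]. Speed limits (rad/s): [2.57, 2.57, 3.14, 3.14, 3.14, 3.14, 3.14].

### API

Orientations are given as [roll, pitch, yaw] about the fixed x, y, z axes, in that order (R = Rz(yaw) Ry(pitch) Rx(roll)).
In Python, from cell import ctrl gives the robot as it stands.
- The arm moves only by the tool step_arm, never from a script. Its argument "series" is a list that holds one entry, the list of rows, each a list of 7 numbers: the turn, a rotation vector about the tool's x, y, z as a fraction of full scale, then the shift along the tool's x, y, z as a fraction of full scale, then the closure, from 0 (fully open) to 1 (shut). In form: [[[ax, ay, az, tx, ty, tz, gripper], ...]]. A call has 1 to 12 rows; each row shifts and turns the commanded pose from where the row before left it, along the tool's axes as they then stand; what a row does not reach is not made up. Full scale, the value 1, is 150 mm for a shift and 45 degrees for a turn. A row lasts 1/10 s, in which the tool goes at most 50 mm and 8.59 degrees, less where a joint would pass 70% of its speed; a pose out of reach is approached as far as the arm can. A call with a number of a shift or a turn outside -1 to 1 is refused whole. A call with a gripper value outside its range is refused whole. The fingers move at their own pace and stop on an object; the grip force is fixed at half the most. Time passes only in rows, so rows that do not move let the fingers close. It gives the time, the measured TCP pose, the force, the opening and the grip force at its end, in the units of the state.
- ctrl.read_state(): the state, without advancing time (a new reading comes with each control period).
- ctrl.get_image(name): name is "scene" or "top"; returns a dict with "img" (384x512x3 uint8, red, green, blue), "fx", "fy", "cx", "cy" (pixels), "dist" ([k1, k2, p1, p2, k3] as OpenCV has them; the pictures are not rectified), "R" (3x3) and "t" (3): a world point X has camera coordinates R X + t. Camera axes: x right, y down, z forward; pixel columns grow to the right and rows downward; lengths in mm; the calibration is good to about 2 mm. A picture is of the moment at which its call begins. There is no depth.
- ctrl.finish_job(): hands the job in; it is judged then, once.
Trained networks look in a picture, given as the dict that the camera call returned (one of the last four; its "shot" number tells which), for a name from the list of things; names that differ only in an ending like _2 or _b are one class to them, and where a whole thing is asked for, a point or a joint stands for the part that bears it (a point fixed in the world has none). Each returns a list of dicts, best first, with "score" (0 to 1); they miss things now and then, are a little off and sometimes report something else, mostly with a low value. They report only what shows in the picture. A call takes as long as a camera call. They do not tell look-alikes from the thing itself.
- ctrl.recognise(picture, thing): "centre" ([column, row] in pixels, amid what is visible of it).
The state is a dict: "clock": time; "qpos": joint angles; "qd": joint speeds; "tau": joint torques, N m; "eef_pos": TCP position; "tool_rot": TCP orientation; "force": force on the tool from outside, world axes, zero at the start; "torque": the same for the moment, N m; "width": finger opening in mm; "gripper_force": force on a finger pad.
Only numpy, scipy, OpenCV 4.12 (cv2) and the standard library are available. Lean on these libraries where they do the work, as an engineer would, in place of code of your own. Each camera call takes 0.05 s, during which the arm holds its last target. There are 200 camera calls.

## Working session

There is one attempt and no reset: what is moved stays moved. The work goes in short steps, Python scripts to look and compute and a tool call to move; the robot and the scene stay as the last step left them, time stands still between calls to the robot, and variables do not carry over. Pictures are saved under pics/ and viewed, at most 10 in all, crops included, and the job is handed in when it is done.

Besides the shell and the picture viewer there is one more tool, called after "Request:" as name([rows], argument=value, ...), one row to a line, values as JSON. step_arm: Moves the arm, as the interface text tells. Shift numbers are shares of 150 mm and turn numbers shares of 45 degrees, none past 1 either way. Its arguments: {"type":"object","properties":{"series":{"type":"array","items":{"type":"array","items":{"type":"array","items":{"type":"number","minimum":-1,"maximum":1}}}}},"required":["series"]}

```bash
ls; mkdir -p pics; cat > h.py <<'E'
import numpy as np, cv2
from cell import ctrl
def K(p): return np.array([[p["fx"],0,p["cx"]],[0,p["fy"],p["cy"]],[0,0,1.]])
def ray(p,uv):
    n=cv2.undistortPoints(np.array([[uv]],float),K(p),np.array(p["dist"],float))[0,0]
    R=np.array(p["R"]);t=np.array(p["t"]).ravel()
    return -R.T@t, R.T@np.array([n[0],n[1],1.])
def atz(p,uv,z):
    c,d=ray(p,uv); return c+d*(z-c[2])/d[2]
def tri(obs):
    A=0;b=0
    for p,uv in obs:
        c,d=ray(p,uv); d/=np.linalg.norm(d); M=np.eye(3)-np.outer(d,d); A=A+M;b=b+M@c
    return np.linalg.solve(A,b)
def proj(p,X):
    R=np.array(p["R"]);return cv2.projectPoints(np.array(X,float).reshape(-1,1,3),cv2.Rodrigues(R)[0],np.array(p["t"],float).ravel(),K(p),np.array(p["dist"],float))[0][:,0]
def save(img,name,s=1.5): cv2.imwrite("pics/"+name,cv2.resize(img[:,:,::-1],None,fx=s,fy=s,interpolation=cv2.INTER_CUBIC))
E
python3 - <<'E'
from h import *
a=ctrl.get_image("scene");b=ctrl.get_image("top")
save(a["img"],"s0.png");save(b["img"],"t0.png")
np.set_printoptions(precision=1,suppress=True)
for n in ["vise","vise_crank","crank_pivot","crank_knob","bracket","bush_upper","bush_lower","guide_rod","rack","punch","tin","screwdriver","vise_jaw"]:
    for q,m in((a,"scene"),(b,"top")):
        print(n,m,[(np.round(r["centre"],1).tolist(),round(r["score"],2)) for r in ctrl.recognise(q,n)[:4]])
for q in(a,b): print(ray(q,(256,192)),q["fx"])
s=ctrl.read_state();print(s["clock"],s["eef_pos"],s["tool_rot"],s["force"])
E
```

```text
pics
vise scene [([201.5, 196.6], 0.63)]
vise top [([316.3, 208.9], 0.7)]
vise_crank scene [([166.9, 176.5], 0.6)]
vise_crank top [([317.6, 208.2], 0.74), ([347.9, 201.6], 0.7)]
crank_pivot scene [([204.1, 195.2], 0.97)]
crank_pivot top [([316.9, 209.1], 0.77)]
crank_knob scene [([146.0, 271.4], 0.35)]
crank_knob top [([351.1, 205.6], 0.73)]
bracket scene [([288.1, 211.2], 0.96), ([285.6, 162.0], 0.84), ([226.4, 176.6], 0.75), ([212.5, 242.7], 0.75)]
bracket top [([295.7, 197.6], 0.87), ([268.9, 139.9], 0.83), ([224.3, 195.9], 0.7), ([265.2, 267.2], 0.69)]
bush_upper scene [([220.6, 177.3], 0.88), ([108.6, 220.6], 0.81), ([211.9, 248.4], 0.7), ([286.2, 156.6], 0.6)]
bush_upper top [([227.3, 195.6], 0.91), ([353.2, 122.8], 0.88), ([264.3, 140.3], 0.83), ([295.4, 200.2], 0.72)]
bush_lower scene [([285.7, 156.9], 0.75), ([107.9, 221.6], 0.66), ([293.3, 213.5], 0.6), ([226.1, 177.0], 0.56)]
bush_lower top [([261.7, 266.8], 0.97), ([226.1, 196.5], 0.9), ([351.6, 121.9], 0.79), ([295.4, 199.4], 0.77)]
guide_rod scene [([354.9, 219.4], 0.77)]
guide_rod top []
rack scene [([357.3, 250.7], 0.85)]
rack top [([177.3, 203.7], 0.68)]
punch scene [([370.5, 209.3], 0.71)]
punch top [([307.3, 117.9], 0.69), ([165.9, 215.9], 0.49)]
tin scene [([293.1, 285.9], 0.89)]
tin top [([200.0, 139.8], 0.75)]
screwdriver scene [([148.2, 272.4], 0.67)]
screwdriver top [([307.7, 119.2], 0.89), ([318.1, 207.9], 0.23)]
vise_jaw scene [([203.0, 192.8], 0.79)]
vise_jaw top [([309.6, 208.6], 0.74)]
(array([1092. ,  315.8,  619.9]), array([-0.7, -0.4, -0.6])) 372.55327299508974
(array([ 328.7,   45.3, 1185.2]), array([ 0.2, -0. , -1. ])) 423.5332376094704
1.4 [ 265.5 -593.3  231.3] [3.1 0.  0.4] [-0.7 -0.7  0.3]
```

View pics/s0.png

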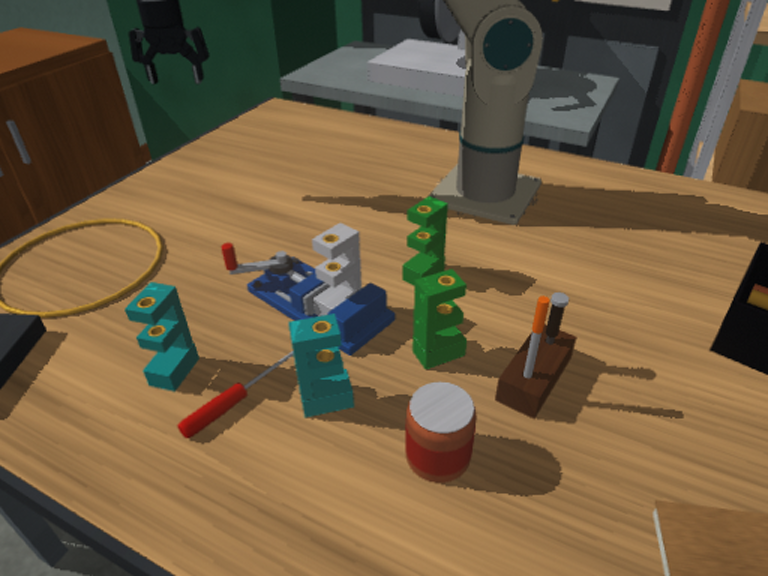

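View pics/t0.png

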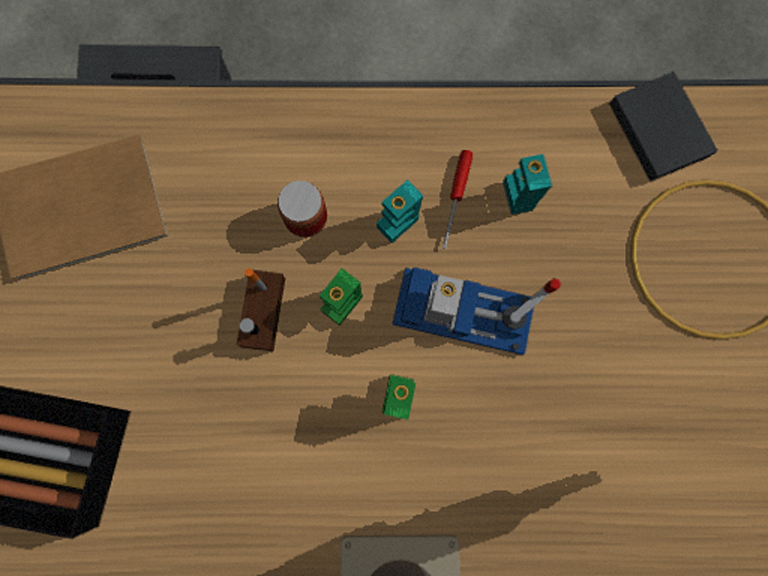

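The scene shows the white/aluminium bracket in the blue vise: its bush is at about scene (221,159) and top (299,193). Green and turquoise look-alikes stand around it, so the vise one is meant. The knob is at scene (152,164) and top (369,190). The orange rod top is at scene (362,200) and top (166,181). Next I'll enlarge these to confirm.

```bash
python3 - <<'E'
from h import *
a=ctrl.get_image("scene");b=ctrl.get_image("top")
def c(p,x,y,w=66,h=50): return cv2.resize(p["img"][y:y+h,x:x+w],None,fx=6,fy=6,interpolation=cv2.INTER_CUBIC)
m=np.vstack([np.hstack([c(a,196,140),c(b,270,172)]),np.hstack([c(a,334,185),c(b,135,172)])])
save(m,"m1.png",1)
np.set_printoptions(precision=1,suppress=True)
def seg(p,lo,hi,box):
    x,y,w,h=box; hs=cv2.cvtColor(p["img"],cv2.COLOR_RGB2HSV)
    k=cv2.inRange(hs,lo,hi); z=np.zeros_like(k); z[y:y+h,x:x+w]=k[y:y+h,x:x+w]
    n,_,st,ce=cv2.connectedComponentsWithStats(z); 
    return [(st[i].tolist(),ce[i]) for i in range(1,n) if st[i][4]>4]
print("knob",seg(a,(0,150,60),(6,255,255),(140,150,30,40)),seg(b,(0,150,60),(6,255,255),(350,175,40,40)))
print("orange",seg(a,(7,180,120),(16,255,255),(350,190,25,50)),seg(b,(7,180,120),(16,255,255),(155,170,30,40)))
ku=tri([(a,(152,164)),(b,(369.3,190))]);print("knob",ku)
print("rod",tri([(a,(362.3,199.3)),(b,(165.8,181.3))]))
print("bush",tri([(a,(220.6,159)),(b,(298.7,192.8))]), atz(b,(298.7,192.8),160),atz(a,(220.6,159),160))
E
```

```text
knob [([148, 162, 10, 18, 125], array([152.2, 170.6]))] [([367, 186, 7, 7, 35], array([369.8, 188.7]))]
orange [([355, 197, 11, 25, 176], array([359.8, 208.8]))] [([163, 179, 9, 7, 32], array([166.3, 181.5]))]
knob [ 529.7 -272.5   97. ]
rod [536.6 244.3 177.7]
bush [511.3 -79.4 157.2] [510.4 -78.3 160. ] [515. -78. 160.]
```

View pics/m1.png

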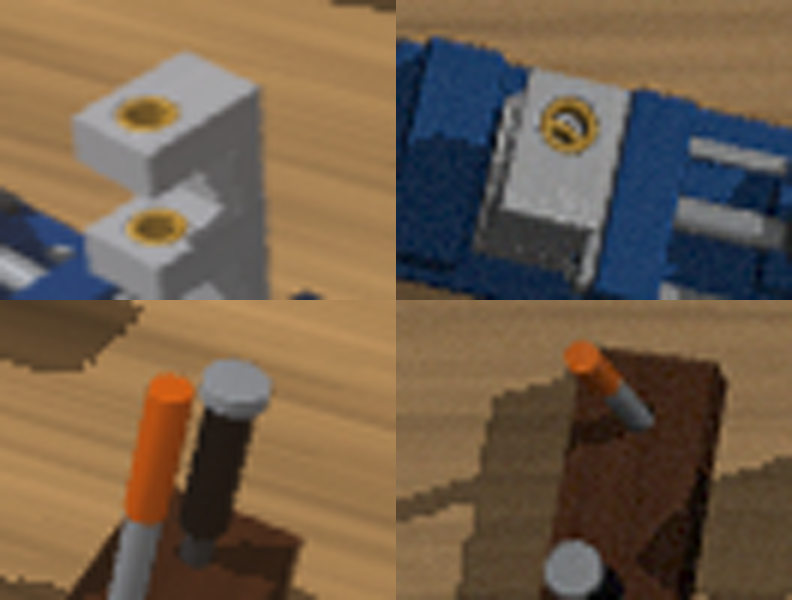

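The crops confirm all three: the aluminium bracket with brass bush, scene (220.7,159) and top (298.8,192.7), and the orange-topped rod at scene (362.7,199.5) and top (166,181.3). The punch is the grey-capped one beside the rod. Next come the vise yaw, the crank angle and the path to the knob.

```bash
cat >> h.py <<'E'
from scipy.spatial.transform import Rotation as Ro
def plan(start,wps,label=True):
    """start (x,y,z,yaw); wps list of (x,y,z,yaw,g) -> rows limited to 45 mm, 8 deg"""
    p=np.array(start,float); rows=[]
    for w in wps:
        d=np.array(w[:4],float)-p
        n=max(1,int(np.ceil(max(np.linalg.norm(d[:3])/45,abs(d[3])/np.radians(8)))))
        for i in range(n):
            c,s=np.cos(p[3]),np.sin(p[3]); e=d/n
            t=np.array([c*e[0]+s*e[1], s*e[0]-c*e[1], -e[2]])/150
            rows.append([0,0,round(-e[3]/np.radians(45),3)]+np.round(t,3).tolist()+[w[4]])
            p=p+e
    for i in range(0,len(rows),12): print("[["+",".join(str(r).replace(" ","") for r in rows[i:i+12])+"]]")
    return p
def pose():
    s=ctrl.read_state(); return s,list(s["eef_pos"])+[Ro.from_euler("xyz",s["tool_rot"]).as_matrix()[:2,0]]
E
python3 - <<'E'
from h import *
np.set_printoptions(precision=2,suppress=True)
a=ctrl.get_image("scene");b=ctrl.get_image("top")
P=[atz(b,(u/1.5,v/1.5),18) for u,v in((395,325),(525,354),(534,310))]
print(P); e=P[0]-P[1]; yaw=np.arctan2(-e[0],e[1]); print("vise yaw",yaw,np.linalg.norm(e))
e2=P[2]-P[1];print(np.arctan2(e2[1],e2[0]),np.linalg.norm(e2))
pv=tri([(a,(189,176)),(b,(342,212))]);print("pivot",pv,atz(b,(342,212),60))
k=tri([(a,(152,163.5)),(b,(369.3,190))]);d=k-pv;print(k,np.hypot(*d[:2]),np.arctan2(d[1],d[0]))
s=ctrl.read_state();print(s["tool_rot"],s["eef_pos"])
E
```

```text
[array([468.7 ,   4.36,  18.  ]), array([ 414.61, -233.35,   18.  ]), array([ 495.9 , -253.98,   18.  ])]
vise yaw -0.22375197444394934 243.78921798488827
-0.2484806245117288 83.86884806656518
pivot [ 477.24 -207.87   46.56] [ 475.57 -205.02   60.  ]
[ 529.51 -272.17   98.43] 82.8599028131491 -0.8883104667974793
[-3.14 -0.    0.42] [ 265.54 -593.31  231.29]
```

```bash
python3 - <<'E'
from h import *
plan((265.5,-593.3,231.3,0.42),[(530,-272,170,2.25,0)])
E
```

```text
[[[0,0,np.float64(-0.166),0.177,-0.088,0.029,0],[0,0,np.float64(-0.166),0.187,-0.064,0.029,0],[0,0,np.float64(-0.166),0.194,-0.039,0.029,0],[0,0,np.float64(-0.166),0.198,-0.014,0.029,0],[0,0,np.float64(-0.166),0.198,0.012,0.029,0],[0,0,np.float64(-0.166),0.195,0.038,0.029,0],[0,0,np.float64(-0.166),0.188,0.063,0.029,0],[0,0,np.float64(-0.166),0.178,0.087,0.029,0],[0,0,np.float64(-0.166),0.165,0.109,0.029,0],[0,0,np.float64(-0.166),0.15,0.13,0.029,0],[0,0,np.float64(-0.166),0.132,0.148,0.029,0],[0,0,np.float64(-0.166),0.111,0.164,0.029,0]]]
[[[0,0,np.float64(-0.166),0.089,0.177,0.029,0],[0,0,np.float64(-0.166),0.065,0.187,0.029,0]]]
```

Request:
step_arm([
  [[0, 0, -0.166, 0.177, -0.088, 0.029, 0], [0, 0, -0.166, 0.187, -0.064, 0.029, 0], [0, 0, -0.166, 0.194, -0.039, 0.029, 0], [0, 0, -0.166, 0.198, -0.014, 0.029, 0], [0, 0, -0.166, 0.198, 0.012, 0.029, 0], [0, 0, -0.166, 0.195, 0.038, 0.029, 0], [0, 0, -0.166, 0.188, 0.063, 0.029, 0], [0, 0, -0.166, 0.178, 0.087, 0.029, 0], [0, 0, -0.166, 0.165, 0.109, 0.029, 0], [0, 0, -0.166, 0.15, 0.13, 0.029, 0], [0, 0, -0.166, 0.132, 0.148, 0.029, 0], [0, 0, -0.166, 0.111, 0.164, 0.029, 0]],
])

```text
clock: 2.8
eef_pos: [493.3, -317.5, 179.1]
tool_rot: [3.141, 0.0, 1.99]
force: [0.4, -0.7, -1.1]
width: 85.2
gripper_force: 0.0
```

Request:
step_arm([
  [[0, 0, -0.166, 0.09, 0.177, 0.029, 0], [0, 0, -0.166, 0.065, 0.187, 0.029, 0], [0, 0, 0, 0, 0, 0, 0], [0, 0, 0, 0, 0, 0, 0]],
])

```text
clock: 3.2
eef_pos: [530.6, -272.0, 170.3]
tool_rot: [-3.141, -0.0, 2.246]
force: [-0.6, -1.2, -0.3]
width: 85.0
gripper_force: 0.0
```

```bash
sed -i 's/round(-e\[3\]/round(float(-e[3])/; s/np.radians(45),3)\]/np.pi*4,3)]/' h.py; python3 - <<'E'
from h import *
s=ctrl.read_state();R=Ro.from_euler("xyz",s["tool_rot"]).as_matrix();y=np.arctan2(R[1,0],R[0,0])
print(s["clock"],s["eef_pos"],y,s["qpos"],s["width"],s["force"])
plan((*s["eef_pos"],y),[(529.5,-272.2,100,2.25,0),(529.5,-272.2,68,2.25,0)])
E
```

```text
3.2 [ 530.56853694 -271.97741097  170.25387997] 2.2463818120004895 [ 0.70309603  0.65583623 -0.44371917  1.72661657  0.35903782  0.84088326
  0.77308344] 85.02639473635332 [-0.63010979 -1.2153135  -0.27238771]
[[[0,0,-0.002,0.002,-0.003,0.234,0],[0,0,-0.002,0.002,-0.003,0.234,0],[0,0,-0.0,0.0,0.0,0.213,0]]]
```

Request:
step_arm([
  [[0, 0, 0, 0, 0, 0.23, 0], [0, 0, 0, 0, 0, 0.23, 0], [0, 0, 0, 0, 0, 0.21, 0], [0, 0, 0, 0, 0, 0, 0.5], [0, 0, 0, 0, 0, 0, 0.7], [0, 0, 0, 0, 0, 0, 1], [0, 0, 0, 0, 0, 0, 1], [0, 0, 0, 0, 0, 0, 1], [0, 0, 0, 0, 0, 0, 1]],
])

```text
clock: 4.1
eef_pos: [531.8, -272.9, 71.9]
tool_rot: [3.14, 0.003, 2.246]
force: [-1.4, -0.3, 5.1]
width: 18.0
gripper_force: 58.4
```

```bash
python3 - <<'E'
from h import *
s=ctrl.read_state();R=Ro.from_euler("xyz",s["tool_rot"]).as_matrix();y=np.arctan2(R[1,0],R[0,0])
print(s["clock"],s["eef_pos"],y,s["width"],s["force"],s["gripper_force"])
a=ctrl.get_image("scene");b=ctrl.get_image("top")
m=np.hstack([cv2.resize(a["img"][120:220,120:250],None,fx=3,fy=3),cv2.resize(b["img"][150:250,270:400],None,fx=3,fy=3)]);save(m,"g1.png",1)
# arc about pivot from current knob position
pv=np.array([476.5,-206.5]);k=np.array(s["eef_pos"][:2]);d=k-pv;print(np.hypot(*d),np.arctan2(d[1],d[0]))
E
```

```text
4.1 [ 531.82975063 -272.89928714   71.91104932] 2.2457661035781937 18.031374023212177 [-1.42711555 -0.25389366  5.14500062] 58.36037278175354
86.43058855316492 -0.8760846146754881
```

View pics/g1.png

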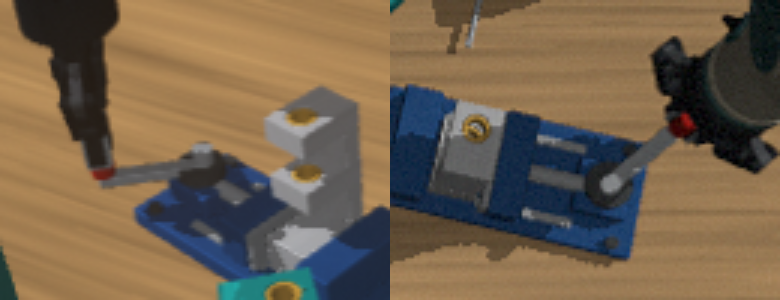

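The gripper is on the knob: red shows below the fingers at scene (154,178). The hub cap is at scene (187.7,169.3) and top (344,211). I'll refine the pivot and plan the arc.

```bash
cat >> h.py <<'E'
def arc(pv,r,th0,th1,n,yaw0,g=1):
    th=np.linspace(th0,th1,n+1); p=(pv[0]+r*np.cos(th0),pv[1]+r*np.sin(th0),0,yaw0)
    plan(p,[(pv[0]+r*np.cos(t),pv[1]+r*np.sin(t),0,yaw0+t-th0,g) for t in th[1:]])
E
python3 - <<'E'
from h import *
a=ctrl.get_image("scene");b=ctrl.get_image("top")
pv=tri([(a,(187.7,169.3)),(b,(344,211))]);print(pv)
k=np.array(ctrl.read_state()["eef_pos"]);d=(k-pv)[:2];print(np.hypot(*d),np.arctan2(d[1],d[0]))
t=-0.885
arc(k[:2]-85*np.array([np.cos(t),np.sin(t)]),85,t,t-0.9,8,2.2458)
E
```

```text
[ 477.17904347 -208.66115596   67.64721057]
84.34728618273289 -0.8657966479218234
[[[0,0,0.143,0.003,-0.064,-0.0,1],[0,0,0.143,0.003,-0.064,-0.0,1],[0,0,0.143,0.003,-0.064,-0.0,1],[0,0,0.143,0.003,-0.064,-0.0,1],[0,0,0.143,0.003,-0.064,-0.0,1],[0,0,0.143,0.003,-0.064,-0.0,1],[0,0,0.143,0.003,-0.064,-0.0,1],[0,0,0.143,0.003,-0.064,-0.0,1]]]
```

Request:
step_arm([
  [[0, 0, 0.072, 0.001, -0.032, 0, 1], [0, 0, 0.072, 0.001, -0.032, 0, 1], [0, 0, 0.072, 0.001, -0.032, 0, 1], [0, 0, 0.072, 0.001, -0.032, 0, 1], [0, 0, 0.072, 0.001, -0.032, 0, 1], [0, 0, 0.072, 0.001, -0.032, 0, 1]],
])

```text
clock: 4.9
eef_pos: [507.8, -286.5, 71.9]
tool_rot: [3.137, 0.003, 1.906]
force: [1.6, 0.0, 4.2]
width: 18.4
gripper_force: 58.7
```

Request:
step_arm([
  [[0, 0, 0.072, 0.001, -0.032, 0, 1], [0, 0, 0.072, 0.001, -0.032, 0, 1], [0, 0, 0.072, 0.001, -0.032, 0, 1], [0, 0, 0.072, 0.001, -0.032, 0, 1], [0, 0, 0.072, 0.001, -0.032, 0, 1], [0, 0, 0.072, 0.001, -0.032, 0, 1], [0, 0, 0.072, 0.001, -0.032, 0, 1], [0, 0, 0.072, 0.001, -0.032, 0, 1], [0, 0, 0.072, 0.001, -0.032, 0, 1], [0, 0, 0.072, 0.001, -0.032, 0, 1]],
])

```text
clock: 5.9
eef_pos: [460.6, -289.7, 71.9]
tool_rot: [3.135, 0.001, 1.34]
force: [2.5, -0.4, 4.9]
width: 18.2
gripper_force: 58.8
```

```bash
python3 - <<'E'
from h import *
s=ctrl.read_state();R=Ro.from_euler("xyz",s["tool_rot"]).as_matrix();y=np.arctan2(R[1,0],R[0,0])
print(s["eef_pos"],y,s["width"],s["force"],s["torque"])
f=s["force"]; print("tool y force",f[0]*np.sin(y)-f[1]*np.cos(y),"x",f[0]*np.cos(y)+f[1]*np.sin(y))
for p in([477.2,-208.7],[476.5,-206.5]):
    d=np.array(s["eef_pos"][:2])-p;print(np.hypot(*d),np.arctan2(d[1],d[0]))
a=ctrl.get_image("scene");b=ctrl.get_image("top")
m=np.hstack([cv2.resize(a["img"][120:220,120:250],None,fx=3,fy=3),cv2.resize(b["img"][150:250,270:400],None,fx=3,fy=3)]);save(m,"g2.png",1)
E
```

```text
[ 460.59918993 -289.6612035    71.89886139] 1.3402903659927907 18.192235592267732 [ 2.47257537 -0.42818094  4.91966182] [-0.15187651 -0.21805896  0.29411492]
tool y force 2.5050045862150094 x 0.14805367306201112
82.64564941193096 -1.773039532049138
84.66771242924376 -1.7597207080279131
```

View pics/g2.png

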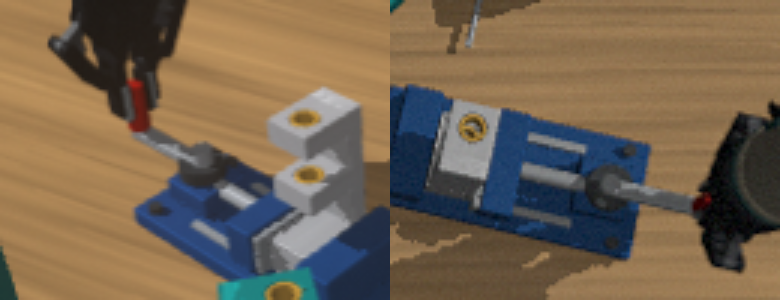

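The crank is following (knob at top (504,217)), reading about 1.19, and the jaw is near the foot. I'll continue gently.

Request:
step_arm([
  [[0, 0, 0.072, 0.001, -0.032, 0, 1], [0, 0, 0.072, 0.001, -0.032, 0, 1], [0, 0, 0.072, 0.001, -0.032, 0, 1], [0, 0, 0, 0, 0, 0, 1]],
])

```text
clock: 6.4
eef_pos: [446.2, -285.1, 71.9]
tool_rot: [3.136, 0.001, 1.171]
force: [1.2, -1.3, 7.4]
width: 18.5
gripper_force: 59.1
```

Request:
step_arm([
  [[0, 0, 0.036, 0, -0.016, 0, 1], [0, 0, 0.036, 0, -0.016, 0, 1], [0, 0, 0, 0, 0, 0, 1]],
])

```text
clock: 6.7
eef_pos: [443.4, -283.9, 71.9]
tool_rot: [3.133, 0.0, 1.117]
force: [3.8, -1.7, 5.4]
width: 18.2
gripper_force: 59.1
```

Request:
step_arm([
  [[0, 0, 0.036, 0, -0.016, 0, 1], [0, 0, 0.036, 0, -0.016, 0, 1], [0, 0, 0, 0, 0, 0, 1]],
])

```text
clock: 7.0
eef_pos: [442.6, -282.8, 71.9]
tool_rot: [3.127, -0.001, 1.059]
force: [10.2, -4.7, -1.5]
width: 18.2
gripper_force: 59.1
```

Request:
step_arm([
  [[0, 0, 0.02, 0, -0.016, 0, 1], [0, 0, 0.02, 0, -0.016, 0, 1], [0, 0, 0, 0, 0, 0, 1]],
])

```text
clock: 7.3
eef_pos: [441.5, -282.3, 72.0]
tool_rot: [3.12, -0.002, 1.029]
force: [15.8, -9.6, -9.2]
width: 18.3
gripper_force: 59.2
```

Request:
step_arm([
  [[0, 0, 0.02, 0, -0.018, 0, 1], [0, 0, 0.01, 0, -0.018, 0, 1], [0, 0, 0, 0, 0, 0, 1]],
])

```text
clock: 7.6
eef_pos: [440.1, -281.5, 72.1]
tool_rot: [3.113, -0.002, 1.006]
force: [21.8, -13.4, -16.6]
width: 18.2
gripper_force: 59.7
```

Request:
step_arm([
  [[0, 0, 0, 0, 0, 0, 0.6], [0, 0, 0, 0, 0, 0, 0.2], [0, 0, 0, 0, 0, 0, 0], [0, 0, 0, 0, 0, 0, 0], [0, 0, 0, 0, 0, 0, 0]],
])

```text
clock: 8.1
eef_pos: [426.1, -274.5, 70.0]
tool_rot: [-3.14, 0.0, 1.003]
force: [-0.2, 0.4, -0.1]
width: 85.6
gripper_force: 0.0
```

Request:
step_arm([
  [[0, 0, 0, 0, 0, -0.27, 0], [0, 0, 0, 0, 0, -0.27, 0], [0, 0, 0, 0, 0, -0.27, 0], [0, 0, 0, 0, 0, -0.27, 0], [0, 0, 0, 0, 0, 0, 0]],
])

```text
clock: 8.6
eef_pos: [429.3, -276.4, 237.0]
tool_rot: [3.132, -0.0, 1.003]
force: [1.4, -0.3, 0.2]
width: 85.8
gripper_force: 0.0
```

```bash
python3 - <<'E'
from h import *
s=ctrl.read_state();R=Ro.from_euler("xyz",s["tool_rot"]).as_matrix();y=np.arctan2(R[1,0],R[0,0])
print(s["clock"],s["eef_pos"],y)
plan((*s["eef_pos"],y),[(537,244.3,235,1.4,0)])
a=ctrl.get_image("scene");b=ctrl.get_image("top")
m=np.hstack([cv2.resize(a["img"][120:220,140:270],None,fx=3,fy=3),cv2.resize(b["img"][150:250,250:380],None,fx=3,fy=3)])
r=np.hstack([cv2.resize(a["img"][180:260,320:450],None,fx=3,fy=3),cv2.resize(b["img"][155:235,110:240],None,fx=3,fy=3)])
save(np.vstack([m,r]),"g3.png",1)
E
```

```text
8.6 [ 429.30447661 -276.36251839  236.97083486] 1.0031597969671624
[[[0,0,-0.042,0.276,-0.105,0.001,0],[0,0,-0.042,0.279,-0.096,0.001,0],[0,0,-0.042,0.282,-0.087,0.001,0],[0,0,-0.042,0.285,-0.077,0.001,0],[0,0,-0.042,0.288,-0.068,0.001,0],[0,0,-0.042,0.29,-0.058,0.001,0],[0,0,-0.042,0.291,-0.049,0.001,0],[0,0,-0.042,0.293,-0.039,0.001,0],[0,0,-0.042,0.294,-0.029,0.001,0],[0,0,-0.042,0.295,-0.019,0.001,0],[0,0,-0.042,0.295,-0.01,0.001,0],[0,0,-0.042,0.295,0.0,0.001,0]]]
```

View pics/g3.png

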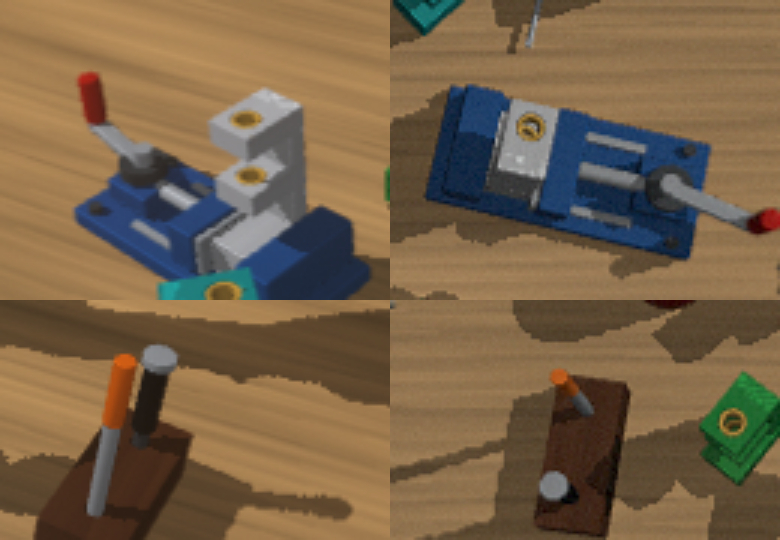

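The crank is now at top (377,224) with the jaw against the bracket foot. The upper bush is at scene (222,160) and top (297,192.7). On to the rod.

Request:
step_arm([
  [[0, 0, -0.042, 0.276, -0.105, 0, 0], [0, 0, -0.042, 0.279, -0.096, 0, 0], [0, 0, -0.042, 0.282, -0.087, 0, 0], [0, 0, -0.042, 0.285, -0.077, 0, 0], [0, 0, -0.042, 0.288, -0.068, 0, 0], [0, 0, -0.042, 0.29, -0.058, 0, 0], [0, 0, -0.042, 0.291, -0.049, 0, 0], [0, 0, -0.042, 0.293, -0.039, 0, 0], [0, 0, -0.042, 0.294, -0.029, 0, 0], [0, 0, -0.042, 0.295, -0.019, 0, 0], [0, 0, -0.042, 0.295, -0.01, 0, 0], [0, 0, -0.042, 0.295, 0, 0, 0]],
])

```text
clock: 9.9
eef_pos: [533.3, 246.9, 229.6]
tool_rot: [-3.138, 0.003, 1.401]
force: [1.3, -0.2, 0.0]
width: 85.4
gripper_force: 0.0
```

Request:
step_arm([
  [[0, 0, 0, 0, 0, 0, 0], [0, 0, 0, 0, 0, 0, 0]],
])

```text
clock: 10.1
eef_pos: [532.9, 246.3, 229.5]
tool_rot: [-3.138, 0.003, 1.402]
force: [-0.2, -0.1, -0.8]
width: 85.5
gripper_force: 0.0
```

```bash
python3 - <<'E'
from h import *
np.set_printoptions(precision=1,suppress=True)
s=ctrl.read_state();R=Ro.from_euler("xyz",s["tool_rot"]).as_matrix();y=np.arctan2(R[1,0],R[0,0])
print(s["clock"],s["eef_pos"],s["tool_rot"])
a=ctrl.get_image("scene");b=ctrl.get_image("top")
def cen(p,box):
    x,yy,w,h=box; k=cv2.inRange(cv2.cvtColor(p["img"],cv2.COLOR_RGB2HSV),(7,180,120),(16,255,255))[yy:yy+h,x:x+w]
    v,u=np.nonzero(k); return (u.mean()+x,v.mean()+yy,len(u))
print(cen(a,(350,190,25,50)),cen(b,(155,170,30,40)))
print(proj(a,[(536.8,244.3,z) for z in(180,154,128)]),proj(b,[(536.8,244.3,z) for z in(180,128)]))
q=[cen(a,(350,190,25,50))[:2],cen(b,(155,170,30,40))[:2]]
print(atz(a,(362.7,199.5),180),atz(b,(166,181.3),180))
plan((*s["eef_pos"],y),[(536.8,244.3,141,1.4,0)])
E
```

```text
10.1 [532.9 246.3 229.5] [-3.1  0.   1.4]
(np.float64(359.21857923497265), np.float64(209.68852459016392), 183) (np.float64(nan), np.float64(nan), 0)
[[362.9 198.4]
 [360.6 209. ]
 [358.5 219.1]] [[165.9 181. ]
 [169.9 185.1]]
[540.  244.8 180. ] [536.  244.1 180. ]
[[[0,0,0.001,-0.004,0.014,0.295,0],[0,0,0.001,-0.004,0.014,0.295,0]]]<stdin>:8: RuntimeWarning: Mean of empty slice.
  ret = ret.dtype.type(ret / rcount)
```

Request:
step_arm([
  [[0, 0, 0, -0.008, 0.033, 0.1, 0], [0, 0, 0, 0, 0, 0.25, 0], [0, 0, 0, 0, 0, 0.24, 0], [0, 0, 0, 0, 0, 0, 0.4], [0, 0, 0, 0, 0, 0, 0.7], [0, 0, 0, 0, 0, 0, 1], [0, 0, 0, 0, 0, 0, 1], [0, 0, 0, 0, 0, 0, 1], [0, 0, 0, 0, 0, 0, 1]],
])

```text
clock: 11.1
eef_pos: [539.4, 244.5, 144.9]
tool_rot: [3.14, -0.001, 1.4]
force: [-1.3, 0.3, 6.5]
width: 12.1
gripper_force: 58.4
```

```bash
python3 - <<'E'
from h import *
np.set_printoptions(precision=2,suppress=True)
s=ctrl.read_state();print(s["clock"],s["eef_pos"],s["tool_rot"],s["force"],s["torque"],s["width"])
E
```

```text
11.1 [539.41 244.52 144.9 ] [ 3.14 -0.    1.4 ] [-1.29  0.3   6.48] [ 0.05  0.5  -0.06] 12.11516697344164
```

Request:
step_arm([
  [[0, 0, 0, 0, 0, -0.1, 1], [0, 0, 0, 0, 0, -0.2, 1], [0, 0, 0, 0, 0, -0.25, 1], [0, 0, 0, 0, 0, -0.25, 1], [0, 0, 0, 0, 0, -0.25, 1], [0, 0, 0, 0, 0, -0.15, 1], [0, 0, 0, 0, 0, 0, 1]],
])

```text
clock: 11.8
eef_pos: [540.9, 244.9, 327.4]
tool_rot: [3.135, -0.005, 1.399]
force: [-0.1, -0.4, -0.8]
width: 12.2
gripper_force: 58.8
```

```bash
python3 - <<'E'
from h import *
np.set_printoptions(precision=2,suppress=True)
s=ctrl.read_state();R=Ro.from_euler("xyz",s["tool_rot"]).as_matrix();y=np.arctan2(R[1,0],R[0,0])
print(s["clock"],s["eef_pos"],s["force"],s["width"])
a=ctrl.get_image("scene");b=ctrl.get_image("top")
print("bush",tri([(a,(222,160)),(b,(297,192.7))]),atz(a,(222,160),160),atz(b,(297,192.7),160))
plan((*s["eef_pos"],y),[(512,-76,328,1.4,1)])
E
```

```text
11.8 [540.87 244.9  327.44] [-0.15 -0.44 -0.75] 12.22886845170906
bush [511.84 -75.45 156.01] [517.06 -73.11 160.  ] [510.65 -74.09 160.  ]
[[[0,0,-0.0,-0.268,0.022,-0.0,1],[0,0,-0.0,-0.268,0.022,-0.0,1],[0,0,-0.0,-0.268,0.022,-0.0,1],[0,0,-0.0,-0.268,0.022,-0.0,1],[0,0,-0.0,-0.268,0.022,-0.0,1],[0,0,-0.0,-0.268,0.022,-0.0,1],[0,0,-0.0,-0.268,0.022,-0.0,1],[0,0,-0.0,-0.268,0.022,-0.0,1]]]
```

Request:
step_arm([
  [[0, 0, 0, -0.1, 0.01, 0, 1], [0, 0, 0, -0.28, 0.022, 0, 1], [0, 0, 0, -0.28, 0.022, 0, 1], [0, 0, 0, -0.28, 0.022, 0, 1], [0, 0, 0, -0.28, 0.022, 0, 1], [0, 0, 0, -0.28, 0.022, 0, 1], [0, 0, 0, -0.28, 0.022, 0, 1], [0, 0, 0, -0.28, 0.022, 0, 1], [0, 0, 0, -0.07, 0.01, 0, 1], [0, 0, 0, 0, 0, 0, 1], [0, 0, 0, 0, 0, 0, 1]],
])

```text
clock: 13.0
eef_pos: [509.8, -74.5, 322.6]
tool_rot: [-3.14, -0.001, 1.4]
force: [1.2, 0.4, -1.5]
width: 12.1
gripper_force: 58.8
```

```bash
python3 - <<'E'
from h import *
np.set_printoptions(precision=2,suppress=True)
s=ctrl.read_state();print(s["clock"],s["eef_pos"],s["tool_rot"],s["force"],s["width"])
a=ctrl.get_image("scene");b=ctrl.get_image("top")
p=np.array(s["eef_pos"])
print("TCP",proj(a,p),"tip",proj(a,p-[0,0,135]),proj(b,p-[0,0,135]))
m=np.hstack([cv2.resize(a["img"][90:190,180:270],None,fx=4.4,fy=4.4,interpolation=cv2.INTER_CUBIC),cv2.resize(b["img"][150:250,250:340],None,fx=4.4,fy=4.4,interpolation=cv2.INTER_CUBIC)])
save(m,"g4.png",1)
E
```

```text
13.0 [509.76 -74.55 322.58] [-3.14 -0.    1.4 ] [ 1.22  0.43 -1.52] 12.087360985668274
TCP [[217.36  88.96]] tip [[222.26 147.64]] [[298.49 191.05]]
```

View pics/g4.png

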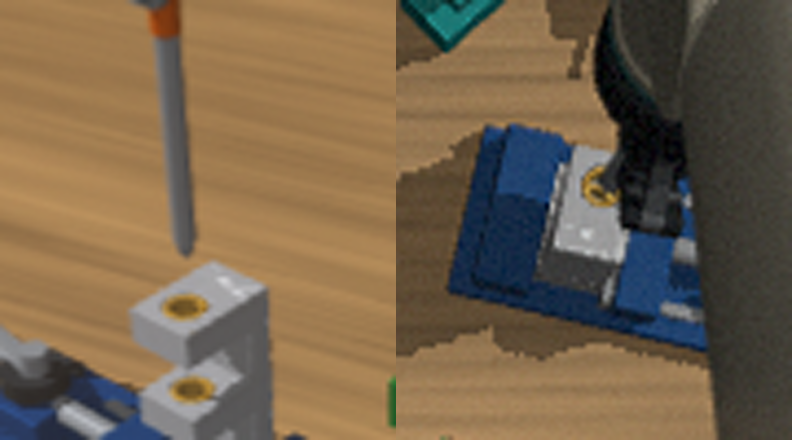

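The tip is at scene (221.8,147.5), matching the prediction of (222.3,147.6). The bush is at scene (221.8,159.8) and top (296.8,192.5), so the tip needs about +5 mm in x. I'll lower to just above the mouth and check.

Request:
step_arm([
  [[0, 0, 0, 0.01, 0.037, 0.05, 1], [0, 0, 0, 0, 0, 0.08, 1], [0, 0, 0, 0, 0, 0, 1], [0, 0, 0, 0, 0, 0, 1]],
])

```text
clock: 13.5
eef_pos: [515.7, -74.5, 303.1]
tool_rot: [-3.14, 0.0, 1.4]
force: [-0.3, -0.2, -0.8]
width: 12.4
gripper_force: 58.8
```

```bash
python3 - <<'E'
from h import *
np.set_printoptions(precision=2,suppress=True)
s=ctrl.read_state();print(s["clock"],s["eef_pos"],s["tool_rot"],s["force"],s["width"])
a=ctrl.get_image("scene");b=ctrl.get_image("top")
p=np.array(s["eef_pos"]);t=p-[0,0,135]
print("tip",proj(a,t),proj(b,t), "at160",proj(a,[t[0],t[1],160]),proj(b,[t[0],t[1],160]),proj(a,[t[0]+5,t[1],160]),proj(a,[t[0],t[1]+5,160]))
m=np.hstack([cv2.resize(a["img"][125:185,200:250],None,fx=8,fy=8,interpolation=cv2.INTER_CUBIC),cv2.resize(b["img"][165:225,275:325],None,fx=8,fy=8,interpolation=cv2.INTER_CUBIC)])
save(m,"g5.png",1)
E
```

```text
13.5 [515.72 -74.5  303.15] [-3.14  0.    1.4 ] [-0.31 -0.19 -0.79] 12.435636135873759
tip [[221.51 156.46]] [[297.49 190.08]] at160 [[221.78 159.54]] [[297.12 190.68]] [[220.6  160.68]] [[223.71 160.09]]
```

View pics/g5.png

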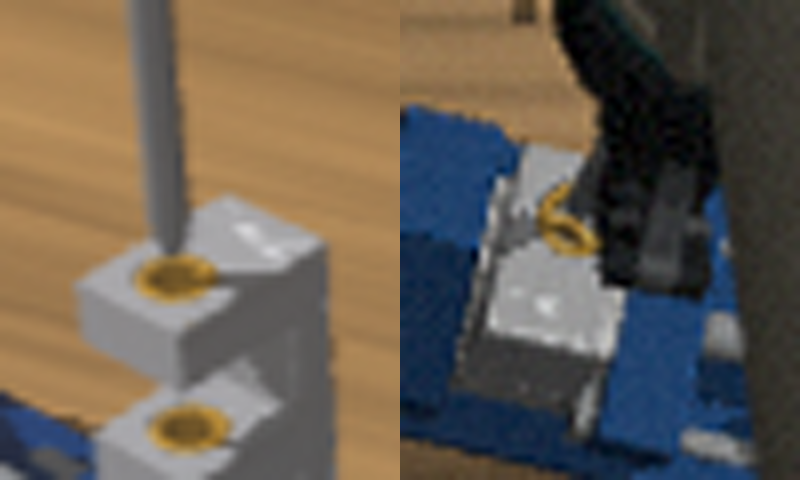

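The scene shows the tip (221.5,156.5) directly above the ring centre (222,159.6). The top view shows the tip over the ring's upper-right quadrant, about 2 mm off. I'll take a 1 mm compromise, well inside the 5 mm capture range, and enter slowly while watching the force.

Request:
step_arm([
  [[0, 0, 0, 0.006, -0.008, 0, 1], [0, 0, 0, 0, 0, 0.03, 1], [0, 0, 0, 0, 0, 0.03, 1], [0, 0, 0, 0, 0, 0.03, 1], [0, 0, 0, 0, 0, 0.03, 1], [0, 0, 0, 0, 0, 0, 1]],
])

```text
clock: 14.2
eef_pos: [514.6, -73.8, 285.1]
tool_rot: [-3.14, 0.0, 1.399]
force: [-0.0, 0.1, -1.8]
width: 12.4
gripper_force: 58.8
```

Request:
step_arm([
  [[0, 0, 0, 0, 0, 0.03, 1], [0, 0, 0, 0, 0, 0.03, 1], [0, 0, 0, 0, 0, 0.03, 1], [0, 0, 0, 0, 0, 0.03, 1], [0, 0, 0, 0, 0, 0, 1]],
])

```text
clock: 14.7
eef_pos: [514.6, -73.8, 267.2]
tool_rot: [-3.14, 0.0, 1.399]
force: [0.6, -0.0, -1.3]
width: 12.6
gripper_force: 58.8
```

```bash
python3 - <<'E'
from h import *
np.set_printoptions(precision=2,suppress=True)
s=ctrl.read_state();print(s["clock"],s["eef_pos"],s["force"],s["torque"])
a=ctrl.get_image("scene")
t=np.array(s["eef_pos"])-[0,0,135]
print("tip",proj(a,t),"at108",proj(a,[t[0],t[1],108]))
m=cv2.resize(a["img"][130:190,195:255],None,fx=9,fy=9,interpolation=cv2.INTER_CUBIC)
save(m,"g6.png",1)
E
```

```text
14.7 [514.6  -73.77 267.16] [ 0.58 -0.01 -1.26] [ 0.02  0.03 -0.02]
tip [[223.21 169.62]] at108 [[223.95 178.18]]
```

View pics/g6.png

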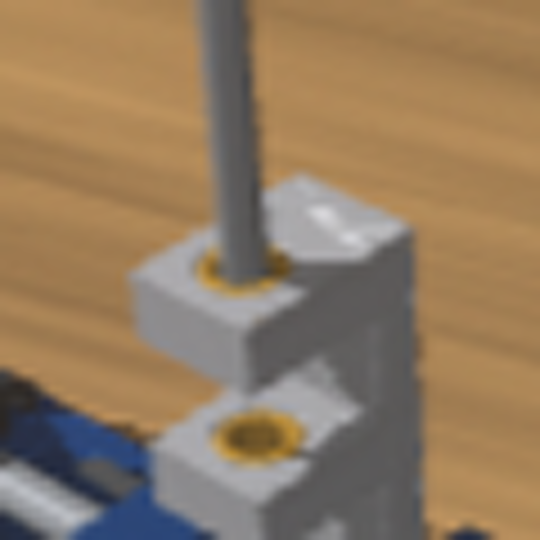

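The rod is in the upper bushing, centred at scene (221.7,160). The lower mouth at (223.7,178.6) matches the predicted (224,178.2), so I'll go on down.

Request:
step_arm([
  [[0, 0, 0, 0, 0, 0.04, 1], [0, 0, 0, 0, 0, 0.04, 1], [0, 0, 0, 0, 0, 0.04, 1], [0, 0, 0, 0, 0, 0.03, 1], [0, 0, 0, 0, 0, 0.03, 1], [0, 0, 0, 0, 0, 0.03, 1]],
])

```text
clock: 15.35
eef_pos: [515.1, -73.8, 236.0]
tool_rot: [-3.142, -0.0, 1.399]
force: [-1.2, -0.5, -1.3]
width: 12.4
gripper_force: 58.8
```

Request:
step_arm([
  [[0, 0, 0, 0, 0, 0.04, 1], [0, 0, 0, 0, 0, 0.04, 1], [0, 0, 0, 0, 0, 0.04, 1], [0, 0, 0, 0, 0, 0.04, 1], [0, 0, 0, 0, 0, 0.04, 1], [0, 0, 0, 0, 0, 0, 1], [0, 0, 0, 0, 0, 0, 1]],
])

```text
clock: 16.05
eef_pos: [515.1, -73.8, 206.3]
tool_rot: [-3.141, -0.0, 1.399]
force: [-0.1, -0.1, -1.6]
width: 12.2
gripper_force: 58.8
```

```bash
python3 - <<'E'
from h import *
np.set_printoptions(precision=2,suppress=True)
s=ctrl.read_state();print(s["clock"],s["eef_pos"],s["force"],s["torque"],s["width"])
a=ctrl.get_image("scene");b=ctrl.get_image("top")
m=np.hstack([cv2.resize(p,None,fx=5,fy=5,interpolation=cv2.INTER_CUBIC) for p in (a["img"][130:220,180:260],b["img"][160:250,300:380])])
save(m,"g7.png",1)
E
```

```text
16.05 [515.1  -73.79 206.31] [-0.14 -0.09 -1.58] [ 0.03 -0.01  0.04] 12.242202973332704
```

View pics/g7.png

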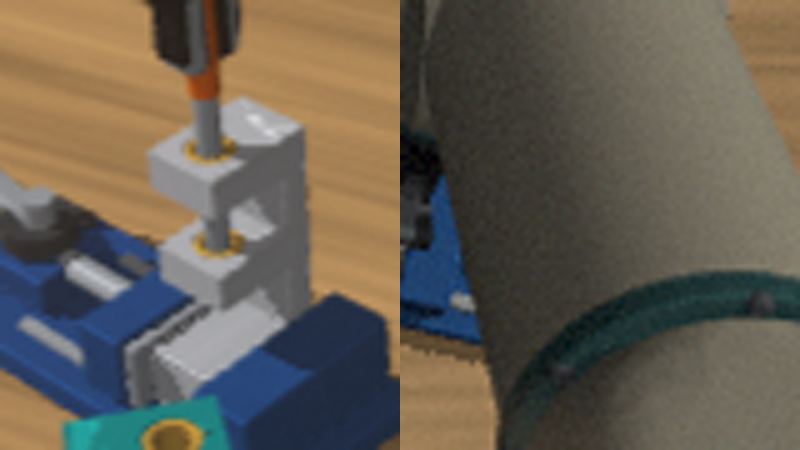

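The rod passes through both brass rings at scene (222,160) and (223.5,179). The sleeve's lower edge is at row 150, about 29 mm above the upper mouth, which puts the tip at z ≈ 71 mm, inside the 52–88 mm gap. The wrist carries only the rod's weight (-1.6 N), so nothing is touching.

```bash
python3 -c "
from cell import ctrl
print(ctrl.finish_job())"
```

```text
the job is handed in; nothing more can be done
None
```

The job is handed in at about 16 s: the vise is cranked tight on the bracket, with about 25 N on the knob. The guide rod is held upright through both bushings, its lower end at an estimated 71 mm, in the open space between the lower bushing and the foot. The tip itself was hidden from the cameras.

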